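Clear and reload the lid forming press

ROBOT

A 7-joint arm with a two-finger parallel gripper is mounted at the origin on the work surface. World frame = base frame: x ahead of the robot, y to its left, z up, the work surface at z = 0. Lengths are in m, angles in rad, forces in N, time in s.
With the tool pointing down it reaches from about 0.4 to 0.85 m from the base axis. Payload 10.4 kg.
Tool frame: the origin (TCP) lies at the very end of the fingers, on their centre line; the grasp point (between the pads) lies 19 mm behind it; z points along the fingers, y is the line along which they close (so a half turn about z gives the same grasp; the last joint's range is limited). The gripper opens to 87 mm and grips with 3 to 60 N. Pads are 19 mm wide; open, the fingers measure 117 mm over their backs; the gripper's body (75 mm by 190 mm) begins 51 mm behind the grasp point.
Start: joints at [-1.255, 0.332, -0.065, 1.46, 0.022, 1.35, -0.088], TCP at [0.208, 0.589, 0.223] pointing down, gripper open.
Joint ranges: [-2.6, 2.6], [-0.5, 2.12], [-1.47, 1.34], [0.16, 2.42], [-1.27, 4.41], [0.06, 2.06], [-2.6, 2.6]. Speed limits (rad/s): [2.22, 2.22, 2.79, 2.79, 3.14, 3.14, 3.14].

INTERFACE

Orientations are given as a unit quaternion [x, y, z, w].
In Python, from bench import read_state, cams, workorder gives the robot as it stands.
- The arm moves only by the shell command python3 -m crank 'ROWS' [FORCE]. ROWS is text: rows parted by semicolons, each of 5 numbers parted by spaces: the shift along the tool's x, y, z scaled (see below), then the turn about the tool's z scaled (see below), then the opening, from -1 (shut) to 1 (fully open). In form: dx dy dz yaw jaw; .... A call has 1 to 10 rows; each row shifts and turns the commanded pose from where the row before left it, along the tool's axes as they then stand; what a row does not reach is not made up. The controller multiplies each number of a shift by 200 mm and each number of a turn by 90 degrees. A row lasts 1/10 s, in which the tool goes at most 50 mm and 8.59 degrees, less where a joint would pass 70% of its speed; a pose out of reach is approached as far as the arm can. A call with a number of a shift or a turn outside -1 to 1 is refused whole. A call with a gripper value outside its range is refused whole. The fingers move at their own pace and stop on an object; FORCE is the grip in N (left out, the last holds). Time passes only in rows, so rows that do not move let the fingers close. It gives the time, the measured TCP pose, the force, the opening and the grip force at its end, in the units of the state.
- read_state(): the state, without advancing time (a new reading comes with each control period).
- cams.camera(name): name is "scene" or "top" or "wrist"; returns a dict with "img" (480x640x3 uint8, blue, green, red), "K" (3x3 intrinsics, pixels), "xyz" and "attitude" of the camera in the world; the wrist camera has in their place "mount" (4x4, takes a point from camera to tool coordinates, whose origin is the TCP and whose axes are the flange's). Camera axes: x right, y down, z forward; pixel columns grow to the right and rows downward; lengths in m; the calibration is good to about 2 mm. A picture is of the moment at which its call begins: read the wrist's pose just before it. There is no depth.
- workorder.close_job(): hands the job in; it is judged then, once.
The state is a dict: "time": time; "joint_positions": joint angles; "joint_vel": joint speeds; "joint_torque": joint torques, N m; "ee_pos": TCP position; "eef_rot": TCP orientation; "ft_force": force on the tool from outside, world axes, zero at the start; "torque": the same for the moment, N m; "width": finger opening in m; "grip_force": force on a finger pad.
Only numpy, scipy, OpenCV 4.12 (cv2) and the standard library are available. Lean on these libraries where they do the work, as an engineer would, in place of code of your own. Each camera call takes 0.05 s, during which the arm holds its last target. There are 200 camera calls.

TASK

Get the lid press ready and start its next cycle: draw the shuttle all the way out, lay every loose blank flat and fully home in a nest of its own shape, then slide the shuttle all the way in under the press head. All the finished lids from the catch tray must be in the tote before you press the start button, the button must not be pressed while the shuttle is not fully in, and the brown ring chew lying between the blanks and the press is to be left where it lies.

Things in the scene. Friction and masses are not known exactly. Their poses are not given: they have to be found in the camera images.
- disc_a: plain white plastic lid blank, a disc 60 mm in diameter, 14 mm thick, same on both faces, 35 g; lying flat on the table at the start (2 or 3 of the three blanks are there). Origin in the middle of it (7 mm above its underside), z axis along its thickness.
- disc_b: plain white plastic lid blank, a disc 60 mm in diameter, 14 mm thick, same on both faces, 35 g; lying flat on the table at the start (2 or 3 of the three blanks are there). Origin in the middle of it (7 mm above its underside), z axis along its thickness.
- square_blank: plain white plastic lid blank, a square 54 mm by 54 mm, 14 mm thick, same on both faces, 35 g; lying flat on the table at the start (2 or 3 of the three blanks are there). Origin in the middle of it (7 mm above its underside), z axis along its thickness, x and y axes along its sides.
- lid_a: finished white pressed lid: round flange 64 mm diameter and 8 mm high with a round raised hub 44 mm diameter on top, 26 mm high in all, 40 g. Origin at the centre of the underside, z up through the hub. Lies hub up in the catch tray at the start (2 to 4 of the four are there).
- lid_b: finished white pressed lid: round flange 64 mm diameter and 8 mm high with a round raised hub 44 mm diameter on top, 26 mm high in all, 40 g. Origin at the centre of the underside, z up through the hub. Lies hub up in the catch tray at the start (2 to 4 of the four are there).
- lid_c: finished white pressed lid: round flange 64 mm diameter and 8 mm high with a round raised hub 44 mm diameter on top, 26 mm high in all, 40 g. Origin at the centre of the underside, z up through the hub. Lies hub up in the catch tray at the start (2 to 4 of the four are there).
- lid_d: finished white pressed lid: round flange 64 mm diameter and 8 mm high with a round raised hub 44 mm diameter on top, 26 mm high in all, 40 g. Origin at the centre of the underside, z up through the hub. Lies hub up in the catch tray at the start (2 to 4 of the four are there).
- nest_near (a point): centre of the floor of the round nest, a blind cavity 63 mm in diameter and 5 mm deep, 80 mm from the middle nest in the row of three, on the side of the robot; takes either disc. Its floor is 21 mm and the shuttle's top face 26 mm above the table. x and y axes are the shuttle's: x along the row of nests, y towards the grip, z up. A blank that is fully home stands 9 mm proud of the top face. 
- nest_square (a point): centre of the floor of the square nest, a blind cavity 57 mm by 57 mm and 5 mm deep, in the middle of the row; takes the square blank. Its floor is 21 mm and the shuttle's top face 26 mm above the table. x and y axes are the shuttle's: x along the row of nests, y towards the grip, z up. A blank that is fully home stands 9 mm proud of the top face. 
- nest_far (a point): centre of the floor of the round nest, a blind cavity 63 mm in diameter and 5 mm deep, 80 mm from the middle nest, on the side away from the robot; takes either disc. Its floor is 21 mm and the shuttle's top face 26 mm above the table. x and y axes are the shuttle's: x along the row of nests, y towards the grip, z up. A blank that is fully home stands 9 mm proud of the top face. 
- shuttle_grip (a point): centre of the top of the shuttle's grip, an upright black block 40 mm along the shuttle's x, 14 mm along its y and 34 mm high (from 22 mm to 56 mm above the table), 115 mm from the row of nests in the shuttle's +y direction. Same axes as the nests.
- shuttle (a joint): travel of the shuttle (an aluminium plate 250 mm by 90 mm with three nests) in m: 0 is all the way out, with the nests in the open for loading; 0.13 is all the way in, with the nests under the press head. It slides in its own -y direction, needs about 3 N, has stops at both ends and stays where it is left. It starts partly in.
- press: white forming press on a dark base plate 12 mm thick (330 mm along x), origin on the table under the place that the middle nest has when the shuttle is all the way out; x along the row of nests, y from the head towards the shuttle's grip. Its head is a fixed block spanning x -165 to 165 mm and y -200 to -85 mm, from 85 mm to 183 mm above the table.
- start (a joint): the press's start button in m: 0 when free, 0.006 when fully down; springs back; pressed counts from 0.0045; needs about 5 N.
- start_top (a point): top centre of the start button, a round green push button 32 mm across, pressed straight down, on a grey box 75 mm square and 30 mm high; the button's top is 52 mm above the table when free.
- catch_tray: fixed dark steel catch tray beside the press head, on the side away from the shuttle's grip: 180 mm by 180 mm and 25 mm high outside, walls and floor 4 mm. Origin at the centre of the underside.
- tote: loose grey plastic open tote, 240 mm along its x, 160 mm along its y, 65 mm high outside, walls and floor 5 mm, 0.9 kg. Origin at the centre of the underside, z up.
- chew_a: bystander, between the blanks and the press on the robot's side: hard dark brown ring-shaped dog chew, 70 mm outside diameter, 20 mm high; origin at the centre of its underside.
Things that resemble listed ones, but are neither listed nor needed, are in the scene too. What is shaped like the lid_a but pink or purple is not meant.

How it is judged:
By the outcome, as a careful person would: the job done as asked, in the order asked, and still so for the second after the job is handed in, with the robot touching nothing.
Of lid_a, lid_b, lid_c, lid_d only 2 to 4 are there at a start; the rules pass over those that are not, and their reading is None.
Of disc_a, disc_b, square_blank only 2 to 3 are there at a start; the rules pass over those that are not, and their reading is None.
At some moment in a run one of lid_a, lid_b, lid_c, lid_d, disc_a, disc_b, square_blank may be knocked a few centimetres aside while the robot is not near it.
Once in a run the grip may slacken for a moment while it holds something.
It also fails if it takes over 210 s, if anything falls off the work surface, if the arm or the gripper's body presses on something with over 40 N, if the wrist force passes 120 N, or if a joint passes its speed limit or range.

## Working session

There is one attempt and no reset: what is moved stays moved. The work goes in short steps, Python scripts to look and compute and a shell command to move; the robot and the scene stay as the last step left them, time stands still between calls to the robot, and variables do not carry over. Pictures are saved under pics/ and viewed, at most 14 in all, crops included, and the job is handed in when it is done.

```bash
ls; mkdir -p pics
python3 - <<'E'
from bench import read_state,cams
import cv2,numpy as np
s=read_state();print({k:np.round(v,3).tolist() for k,v in s.items()})
for n in("top","scene"):
    c=cams.camera(n);cv2.imwrite(f"pics/{n}0.png",c["img"]);print(n,c["K"],c["xyz"],c["attitude"])
c=cams.camera("wrist");print(c["K"],c["mount"])
cv2.imwrite("pics/wrist0.png",c["img"])
E
```

```text
pics
{'time': 0.0, 'joint_positions': [-1.255, 0.333, -0.065, 1.461, 0.022, 1.35, -0.088], 'joint_vel': [0.001, -0.002, -0.001, 0.001, 0.001, 0.002, 0.0], 'joint_torque': [0.001, -62.327, 0.025, -38.99, -0.061, 0.04, 0.0], 'ee_pos': [0.208, 0.589, 0.222], 'eef_rot': [0.169, 0.986, -0.001, -0.0], 'ft_force': [-0.314, 0.274, -0.49], 'torque': [0.038, 0.014, 0.024], 'grip_force': 0.0, 'width': 0.087}
top [[495.3286664    0.         318.31296616]
 [  0.         495.3286664  246.17650391]
 [  0.           0.           1.        ]] [ 0.40676035 -0.09618336  1.37906961] [-0.69911758  0.71391783 -0.02032887  0.03380337]
scene [[507.10963448   0.         318.69186715]
 [  0.         507.10963448 228.28818928]
 [  0.           0.           1.        ]] [1.32927274 0.17072907 0.8576529 ] [ 0.54080506  0.7423088  -0.31758611 -0.23589533]
[[383.80671259   0.         322.71927989]
 [  0.         383.80671259 234.74331114]
 [  0.           0.           1.        ]] [[ 1.10073198e-03 -9.69032513e-01 -2.46930714e-01  6.66952388e-02]
 [ 9.99999381e-01  1.10694217e-03  1.13668909e-04 -1.16019833e-03]
 [ 1.63189153e-04 -2.46930687e-01  9.69033131e-01 -1.61801005e-01]
 [ 0.00000000e+00  0.00000000e+00  0.00000000e+00  1.00000000e+00]]
```

View pics/top0.png

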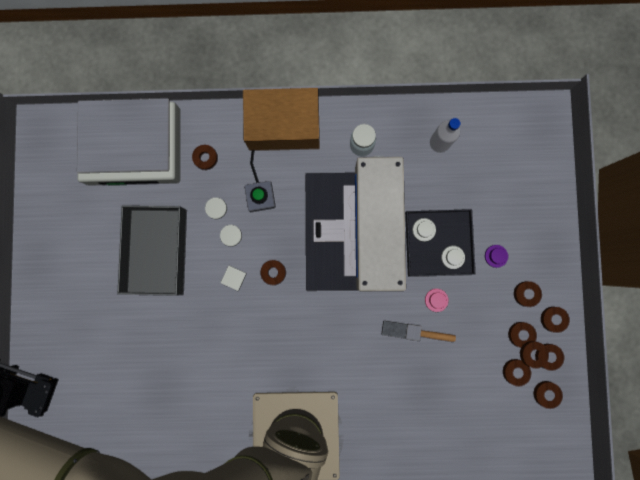

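View pics/scene0.png

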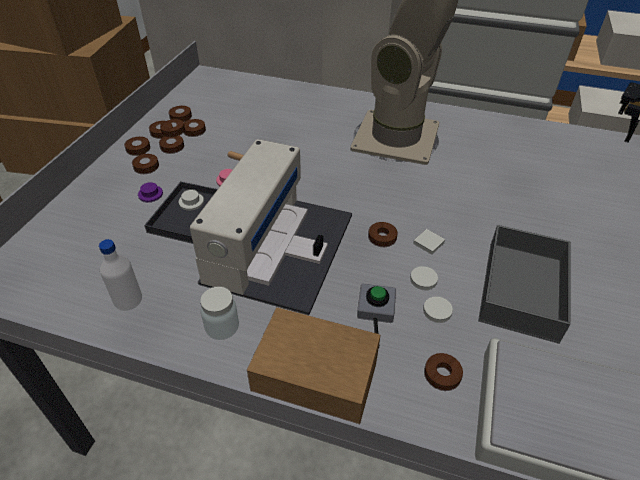

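```bash
cat > h.py <<'E'
import numpy as np,cv2
from scipy.spatial.transform import Rotation as R
from bench import read_state,cams
def grab(name,save=None):
    s=read_state();c=cams.camera(name);c["s"]=s
    if "mount" in c:
        T=np.eye(4);T[:3,:3]=R.from_quat(s["eef_rot"]).as_matrix();T[:3,3]=s["ee_pos"]
        M=T@c["mount"];c["Rm"]=M[:3,:3];c["p"]=M[:3,3]
    else:
        c["Rm"]=R.from_quat(c["attitude"]).as_matrix();c["p"]=np.array(c["xyz"])
    if save: cv2.imwrite("pics/"+save+".png",c["img"])
    return c
def p2w(c,uv,z):
    uv=np.atleast_2d(np.asarray(uv,float))
    d=np.c_[uv,np.ones(len(uv))]@np.linalg.inv(c["K"]).T@c["Rm"].T
    return (c["p"]+d*((z-c["p"][2])/d[:,2])[:,None])[:,:2]
def w2p(c,P):
    q=(np.atleast_2d(P)-c["p"])@c["Rm"]@c["K"].T
    return q[:,:2]/q[:,2:]
def rectify(c,x0,x1,y0,y1,z,s=1000):
    """orthophoto of plane z: column <- -y, row <- -x, s px/m"""
    cor=[[x1,y1,z],[x1,y0,z],[x0,y0,z],[x0,y1,z]]
    w,h=int((y1-y0)*s),int((x1-x0)*s)
    H=cv2.getPerspectiveTransform(w2p(c,cor).astype(np.float32),np.float32([[0,0],[w,0],[w,h],[0,h]]))
    return cv2.warpPerspective(c["img"],H,(w,h),flags=cv2.INTER_CUBIC)
def tool():
    s=read_state();m=R.from_quat(s["eef_rot"]).as_matrix()
    print("t%.1f"%s["time"],"tcp",np.round(s["ee_pos"],4),"xang %.1f tilt %.2f"%(np.degrees(np.arctan2(m[1,0],m[0,0])),np.degrees(np.arccos(-m[2,2]))),"w %.4f gf %.1f"%(s["width"],s["grip_force"]),"F",np.round(s["ft_force"],1),"q7 %.2f"%s["joint_positions"][6])
    return s,m
def go(x,y,z=None,xang=None):
    "numbers to type: total shift (units of 200mm) and turn (units of 90deg) for target; shift given in CURRENT tool axes and in axes after turn"
    s,m=tool();d=np.array([x,y,s["ee_pos"][2] if z is None else z])-s["ee_pos"]
    a=np.arctan2(m[1,0],m[0,0]);t=0
    if xang is not None: t=(xang-np.degrees(a)+180)%360-180
    m2=R.from_euler('z',t,degrees=True).as_matrix()@m
    print("cur axes",np.round(m.T@d/.2,3),"| turn",round(-t/90,3),"| after-turn axes",np.round(m2.T@d/.2,3))
def blobs(c,z,amin=100,thr=150):
    hsv=cv2.cvtColor(c["img"],cv2.COLOR_BGR2HSV)
    m=((hsv[...,1]<60)&(hsv[...,2]>thr)).astype(np.uint8)
    for k in cv2.findContours(m,cv2.RETR_EXTERNAL,cv2.CHAIN_APPROX_NONE)[0]:
        if cv2.contourArea(k)>amin:
            w=p2w(c,k[:,0],z);r=cv2.minAreaRect((w*1000).astype(np.float32))
            print("px",np.round(k[:,0].mean(0),0),"w",np.round(r[0],1),"size",np.round(r[1],1),"ang %.1f"%r[2])
E
python3 - <<'E'
from h import *
c=grab("top")
blobs(c,.014)
print("lids",p2w(c,[[424,230],[453,258]],.03),"tote",p2w(c,[[121,206],[186,207],[183,295],[118,294]],.065),"btn",p2w(c,[258,195],.052),
"plate",p2w(c,[[306,173],[305,290]],.012),"tray",p2w(c,[[406,211],[472,210],[474,275],[408,275]],.025),"chew",p2w(c,[273,272],.02),"grip",p2w(c,[319,230],.056),"head",p2w(c,[[357,158],[404,158],[407,290],[358,291]],.183))
a=cv2.resize(c["img"][140:320,100:350],None,fx=3.2,fy=3.2,interpolation=cv2.INTER_CUBIC)[:, :800]
b=cv2.resize(c["img"][150:315,290:520],None,fx=3.2,fy=3.2,interpolation=cv2.INTER_CUBIC)
cv2.imwrite("pics/a.png",a);cv2.imwrite("pics/b.png",b)
E
```

```text
px [233. 278.] w [429.4 167. ] size [51.5 51.6] ang 64.6
px [453. 257.] w [ 474.  -440.3] size [57.6 58.8] ang 43.4
px [230. 235.] w [548.3 173.6] size [55.7 54.8] ang 44.2
px [424. 229.] w [ 552.3 -363.2] size [58.3 57.1] ang 43.1
px [215. 208.] w [626.4 215.1] size [56.3 53.5] ang 88.7
px [342. 230.] w [ 556.5 -115.5] size [110.6 245. ] ang 88.8
px [380. 223.] w [ 572.9 -246.5] size [120.9 360.5] ang 89.3
px [364. 135.] w [ 823.5 -204.4] size [58.9 60.2] ang 88.5
px [144. 159.] w [822.1 468.4] size [213.8 264.1] ang 0.1
lids [[ 0.54852442 -0.36062606]
 [ 0.47045439 -0.43617022]] tote [[0.62816043 0.45826204]
 [0.62132607 0.28187133]
 [0.38564361 0.28980891]
 [0.39173342 0.46384304]] btn [[0.65175926 0.08906142]] plate [[ 0.71824628 -0.04082797]
 [ 0.39182057 -0.03210289]] tray [[ 0.60260704 -0.31427439]
 [ 0.60119932 -0.49459691]
 [ 0.42334253 -0.49221383]
 [ 0.42700996 -0.31378817]] chew [[0.44290074 0.05455972]] grip [[ 0.55207292 -0.07470196]] head [[ 0.71349578 -0.17352803]
 [ 0.71058907 -0.28835042]
 [ 0.38880655 -0.28478881]
 [ 0.38875542 -0.16743639]]
```

View pics/b.png

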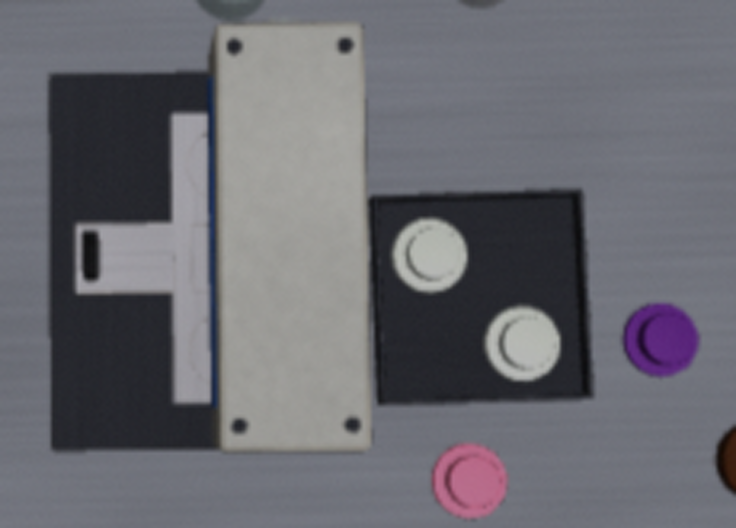

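View pics/a.png

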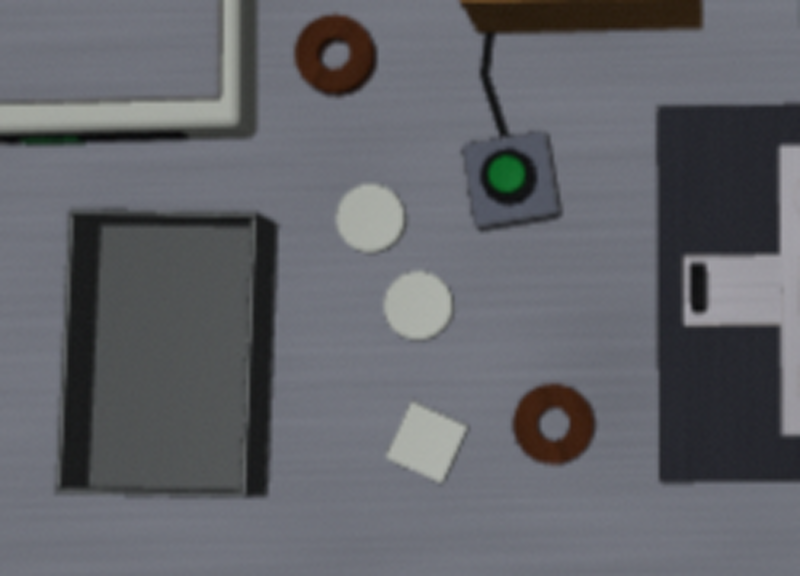

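Run:
```python
from h import *
go(.552,-.05,.25,90)
```

```text
t0.2 tcp [0.2076 0.5893 0.2221] xang 160.6 tilt 0.05 w 0.0872 gf 0.0 F [-0.   0.5 -0.7] q7 -0.09
cur axes [-2.686 -2.443 -0.138] | turn 0.784 | after-turn axes [-3.196  1.722 -0.141]
```

```bash
python3 -m crank '0 0 -.02 .0871 1;0 0 -.02 .0871 1;0 0 -.02 .0871 1;0 0 -.02 .0871 1;0 0 -.02 .0871 1;0 0 -.02 .0871 1;0 0 -.02 .0871 1;0 0 0 .0871 1;0 0 0 .0871 1' 40; python3 -m crank '-.2 .1 0 0 1;-.2 .1 0 0 1;-.2 .1 0 0 1;-.2 .1 0 0 1;-.2 .1 0 0 1;-.2 .1 0 0 1;-.2 .1 0 0 1;-.2 .1 0 0 1;-.2 .1 0 0 1;-.2 .1 0 0 1'; python3 -m crank '-.2 .12 0 0 1;-.2 .12 0 0 1;-.2 .12 0 0 1;-.2 .12 0 0 1;-.2 .12 0 0 1;-.2 .12 0 0 1;0 0 0 0 1;0 0 0 0 1'
python3 - <<'E'
from h import *
go(.552,-.075,.2,90)
c=grab("wrist","w1");print(w2p(c,[.552,-.075,.056]))
E
```

```text
time: 1.1
ee_pos: [0.2077, 0.5895, 0.2505]
eef_rot: [0.709, 0.705, -0.0, 0.0]
ft_force: [0.1, -0.2, -0.5]
width: 0.0873
grip_force: 0.0
time: 2.1
ee_pos: [0.4084, 0.1878, 0.2506]
eef_rot: [0.707, 0.707, 0.0, -0.0]
ft_force: [0.1, 0.6, -0.1]
width: 0.0871
grip_force: 0.0
time: 2.9
ee_pos: [0.5521, -0.0512, 0.2501]
eef_rot: [0.708, 0.707, -0.001, -0.0]
ft_force: [-0.8, 0.1, 0.3]
width: 0.0873
grip_force: 0.0
t2.9 tcp [ 0.5521 -0.0512  0.2501] xang 89.9 tilt 0.07 w 0.0873 gf 0.0 F [-0.8  0.1  0.3] q7 0.13
cur axes [-0.119  0.     0.25 ] | turn -0.001 | after-turn axes [-0.119 -0.     0.25 ]
[[322.83115253 233.46539334]]
```

View pics/w1.png

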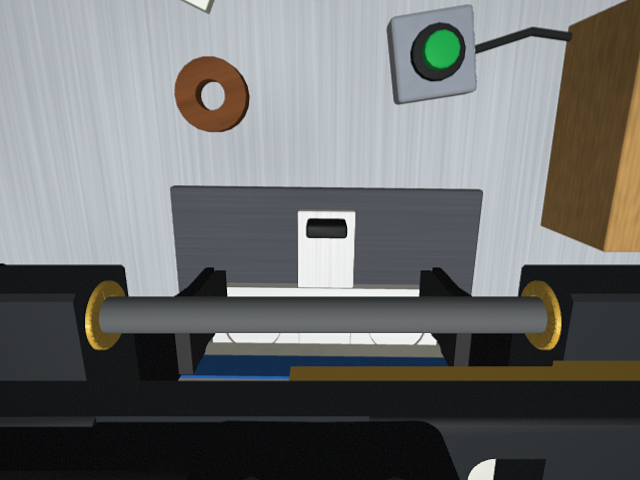

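Run:
```python
from h import *
c=grab("wrist")
print(p2w(c,[[327,228],[327,224]],.056), p2w(c,[[172,186],[482,190]],.012), p2w(c,[[437,50]],.052),p2w(c,[[212,95]],.02))
go(.555,-.072,.032,89)
```

```text
[[ 0.55589791 -0.06802825]
 [ 0.55588027 -0.06412174]] [[ 0.39456579 -0.03379817]
 [ 0.71796728 -0.03734235]] [[0.65001906 0.08883239]] [[0.44471609 0.05506856]]
t3.0 tcp [ 0.5518 -0.049   0.2503] xang 90.1 tilt 0.05 w 0.0872 gf 0.0 F [0.  1.3 0.6] q7 0.13
cur axes [-0.116  0.016  1.091] | turn 0.012 | after-turn axes [-0.115  0.018  1.091]
```

```bash
python3 -m crank '-.05 .01 .2 .006 1;-.055 .008 .2 .006 1;0 0 .2 0 1;0 0 .2 0 1;0 0 .2 0 1;0 0 .09 0 1;0 0 0 0 -1;0 0 0 0 -1;0 0 0 0 -1;0 0 0 0 -1' 40; python3 -m crank '0 0 0 0 -1;0 0 0 0 -1;0 0 0 0 -1'
```

```text
time: 4.0
ee_pos: [0.5566, -0.0709, 0.034]
eef_rot: [0.713, 0.701, 0.001, 0.001]
ft_force: [-0.9, -1.1, -1.0]
width: 0.0625
grip_force: 0.0
time: 4.3
ee_pos: [0.5554, -0.0712, 0.0327]
eef_rot: [0.714, 0.701, -0.0, -0.0]
ft_force: [-1.8, 2.3, 12.8]
width: 0.0396
grip_force: 40.0
```

```bash
python3 -m crank '.06 0 0 0 -1;.1 0 0 0 -1;.1 0 0 0 -1;.1 0 0 0 -1;.08 0 0 0 -1;.02 0 0 0 -1;0 0 0 0 -1'; python3 -m crank '.02 0 0 0 -1;.02 0 0 0 -1;0 0 0 0 -1'
```

```text
time: 5.0
ee_pos: [0.5567, 0.0222, 0.0327]
eef_rot: [0.713, 0.701, -0.0, -0.001]
ft_force: [-5.0, 2.9, 6.5]
width: 0.0396
grip_force: 40.0
time: 5.3
ee_pos: [0.5568, 0.0289, 0.0327]
eef_rot: [0.713, 0.701, -0.0, -0.001]
ft_force: [-5.5, 0.5, 6.4]
width: 0.0397
grip_force: 40.0
```

```bash
python3 -m crank '.02 0 0 0 -1;.02 0 0 0 -1;0 0 0 0 -1'; python3 -m crank '.02 0 0 0 -1;0 0 0 0 -1'
```

```text
time: 5.6
ee_pos: [0.5568, 0.0305, 0.0326]
eef_rot: [0.715, 0.699, -0.003, 0.002]
ft_force: [-2.7, -6.6, 0.8]
width: 0.0403
grip_force: 4.0
time: 5.8
ee_pos: [0.557, 0.0391, 0.0322]
eef_rot: [0.714, 0.7, -0.001, 0.0]
ft_force: [-1.6, -4.9, 1.0]
width: 0.0395
grip_force: 40.0
```

```bash
python3 -m crank '.02 0 0 0 -1;.02 0 0 0 -1;0 0 0 0 -1'; python3 -m crank '.02 0 0 0 -1;0 0 0 0 -1'
```

```text
time: 6.1
ee_pos: [0.557, 0.0393, 0.0322]
eef_rot: [0.716, 0.698, -0.004, 0.003]
ft_force: [-1.7, -27.1, 0.4]
width: 0.0389
grip_force: 40.1
time: 6.3
ee_pos: [0.557, 0.0395, 0.0321]
eef_rot: [0.717, 0.697, -0.005, 0.005]
ft_force: [-1.7, -37.9, 1.4]
width: 0.0394
grip_force: 40.0
```

```bash
python3 -m crank '-.05 0 0 0 -1;0 0 0 0 0.4;0 0 0 0 0.6;0 0 -.1 0 1;0 0 -.2 0 1;0 0 -.25 0 1;-.05 0 -.25 0 1;-.1 0 -.25 0 1;-.1 0 -.2 0 1;0 0 0 0 1'; python3 -m crank '-.1 0 0 0 1;0 0 0 0 1;0 0 0 0 1'
python3 - <<'E'
from h import *
tool();c=grab("wrist","w2")
cv2.imwrite("pics/w2r.png",rectify(c,.42,.69,-.15,.05,.026,2500))
E
```

```text
time: 7.3
ee_pos: [0.5592, -0.0079, 0.284]
eef_rot: [0.714, 0.7, 0.004, 0.003]
ft_force: [0.3, 0.2, -0.2]
width: 0.0862
grip_force: 0.0
time: 7.6
ee_pos: [0.5564, -0.0244, 0.2775]
eef_rot: [0.713, 0.701, 0.0, -0.0]
ft_force: [0.8, 0.4, 0.1]
width: 0.087
grip_force: 0.0
t7.6 tcp [ 0.5564 -0.0244  0.2775] xang 89.0 tilt 0.04 w 0.0870 gf 0.0 F [0.8 0.4 0.1] q7 0.07
```

View pics/w2.png

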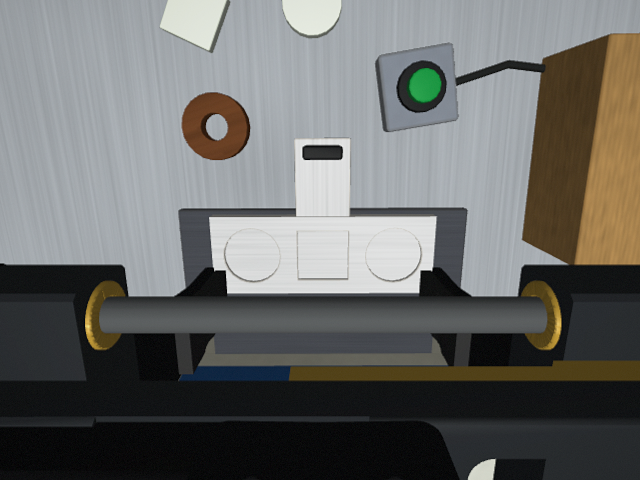

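```bash
cat >> h.py <<'E'
def nests(c,s=4000):
    x0,x1,y0,y1=.42,.69,-.16,.05
    g=cv2.cvtColor(rectify(c,x0,x1,y0,y1,.026,s),cv2.COLOR_BGR2GRAY)
    out=[]
    e=cv2.Canny(cv2.GaussianBlur(g,(0,0),4),10,25)
    pts=np.argwhere(e)[:,::-1];P=np.c_[x1-pts[:,1]/s,y1-pts[:,0]/s]
    return g,P
def fitshape(P,c0,kind,ang0):
    from scipy.optimize import minimize
    def res(q):
        d=P-q[:2]
        if kind=="disc": r=np.hypot(*d.T)-.0315
        else:
            a=q[2];u=np.abs(np.c_[d@[np.cos(a),np.sin(a)],d@[-np.sin(a),np.cos(a)]]);r=u.max(1)-.0285
        return -np.exp(-(r/.0012)**2/2).sum()
    best=min((minimize(res,[c0[0]+i,c0[1]+j,ang0],method="Nelder-Mead",options=dict(initial_simplex=np.array([[c0[0]+i,c0[1]+j,ang0],[c0[0]+i+.003,c0[1]+j,ang0],[c0[0]+i,c0[1]+j+.003,ang0],[c0[0]+i,c0[1]+j,ang0+.02]]),xatol=1e-5)) for i in(-.004,0,.004) for j in(-.004,0,.004)),key=lambda r:r.fun)
    return best.x,-best.fun
E
python3 - <<'E'
from h import *
c=grab("wrist")
print(p2w(c,[[252,254],[323,254],[393,254],[323,151]],.026), p2w(c,[[323,151]],.056))
blobs(c,.026,thr=200)
g,P=nests(c);print(len(P))
c0=p2w(c,[[252,254],[323,254],[393,254]],.026)
for q,k in zip(c0,("disc","sq","disc")): print(k,*fitshape(P,q,k,-.015))
E
```

```text
[[ 0.47572496 -0.08470777]
 [ 0.55566705 -0.08592701]
 [ 0.63444164 -0.08712844]
 [ 0.55742339  0.02741829]] [[0.55745957 0.02846693]]
px [483. 471.] w [ 759.  -384.8] size [32.2 31.8] ang 89.2
px [322. 253.] w [554.9 -87.6] size [ 88.4 249.2] ang 89.1
px [322. 177.] w [556.1  -0.8] size [80.9 58.3] ang 89.1
px [312.  13.] w [548.3 154.6] size [29.8 55.1] ang 89.1
px [194.  19.] w [432.9 159.6] size [48.7 51.1] ang 64.9
9721
disc [ 0.47534148 -0.08709789 -0.04898913] 522.8091795140776
sq [ 0.55562137 -0.08799585  0.01433479] 830.4048187722533
disc [ 0.63486532 -0.08910979 -0.01252423] 532.3996935082132
```

```bash
python3 -m crank '.22 0 0 0 1;.22 0 0 0 1;.22 0 0 0 1;.22 0 0 0 1;.22 0 0 0 1;.12 0 0 0 1;0 0 0 0 1;0 0 0 0 1'
python3 - <<'E'
from h import *
s,m=tool();c=grab("wrist","w3")
blobs(c,.014,thr=190)
E
```

```text
time: 8.5
ee_pos: [0.5605, 0.2191, 0.2774]
eef_rot: [0.713, 0.701, -0.001, 0.0]
ft_force: [-0.8, -0.1, 0.4]
width: 0.0869
grip_force: 0.0
t8.5 tcp [0.5605 0.2191 0.2774] xang 89.1 tilt 0.06 w 0.0869 gf 0.0 F [-0.8 -0.1  0.4] q7 -0.32
px [322. 353.] w [556.5  20.4] size [25.2 59.9] ang 89.2
px [210. 245.] w [430.  164.3] size [52.7 52.8] ang 64.9
px [313. 239.] w [548.4 170.9] size [57.  57.5] ang 89.1
px [382. 202.] w [626.1 212. ] size [57.2 57.9] ang 0.3
px [534.  72.] w [806.3 366.3] size [ 92.8 172.3] ang 89.7
```

View pics/w3.png

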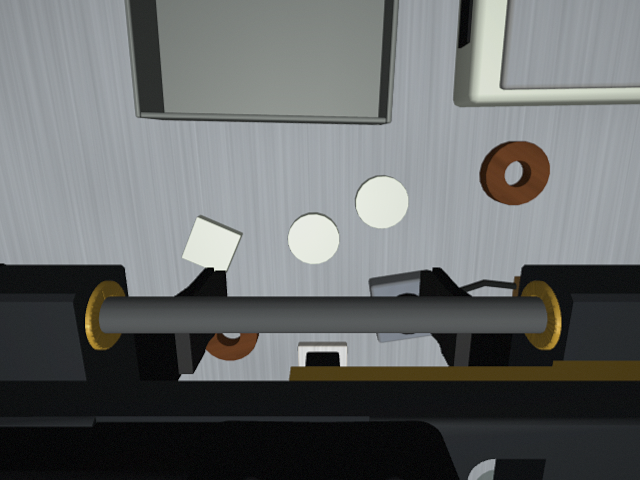

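Run:
```python
from h import *
go(.5484,.1709,.008,89)
```

```text
t8.6 tcp [0.5608 0.2179 0.2778] xang 88.9 tilt 0.04 w 0.0871 gf 0.0 F [ 0.6 -0.9  1. ] q7 -0.32
cur axes [-0.235 -0.058  1.349] | turn -0.001 | after-turn axes [-0.235 -0.058  1.349]
```

```bash
python3 -m crank '-.12 -.029 .2 0 .7;-.115 -.029 .2 0 .7;0 0 .22 0 .7;0 0 .22 0 .7;0 0 .2 0 .7;0 0 .16 0 .7;0 0 .1 0 .7;0 0 .049 0 .7;0 0 0 0 .7;0 0 0 0 .7' 30
python3 - <<'E'
from h import *
go(.5484,.1709,.008,89.1)
E
```

```text
time: 9.55
ee_pos: [0.5493, 0.1712, 0.0094]
eef_rot: [0.714, 0.7, 0.001, 0.0]
ft_force: [0.7, -0.2, 0.4]
width: 0.0738
grip_force: 0.0
t9.6 tcp [0.5493 0.1712 0.0094] xang 88.9 tilt 0.09 w 0.0738 gf 0.0 F [ 0.7 -0.2  0.4] q7 -0.13
cur axes [-0.002 -0.004  0.007] | turn -0.002 | after-turn axes [-0.002 -0.004  0.007]
```

```bash
python3 -m crank '0 0 .005 0 .7;0 0 0 0 .2;0 0 0 0 .2;0 0 0 0 .2;0 0 0 0 .2;0 0 -.1 0 .2;0 0 -.2 0 .2;0 0 -.15 0 .2;0 0 0 0 .2' 30
python3 - <<'E'
from h import *
go(.4753,-.0871,.06,89.2)
E
```

```text
time: 10.45
ee_pos: [0.5508, 0.1721, 0.1012]
eef_rot: [0.714, 0.701, 0.003, 0.001]
ft_force: [0.6, -0.5, -0.7]
width: 0.0586
grip_force: 30.0
t10.4 tcp [0.5508 0.1721 0.1012] xang 88.9 tilt 0.37 w 0.0586 gf 30.0 F [ 0.6 -0.5 -0.7] q7 -0.20
cur axes [-1.303 -0.355  0.2  ] | turn -0.003 | after-turn axes [-1.302 -0.361  0.2  ]
```

```bash
python3 -m crank '-.2 -.055 0 0 .2;-.2 -.055 0 0 .2;-.2 -.055 0 0 .2;-.2 -.055 0 0 .2;-.2 -.055 0 0 .2;-.2 -.055 0 0 .2;-.1 -.027 0 0 .2;0 0 0 0 .2;0 0 0 0 .2;0 0 0 0 .2' 30
python3 - <<'E'
from h import *
go(.4753,-.0871,.06,89.2)
c=grab("top");cv2.imwrite("pics/t2.png",cv2.resize(c["img"][180:330,250:400],None,fx=4,fy=4))
c=grab("scene");cv2.imwrite("pics/s2.png",np.hstack([cv2.resize(c["img"][130:290,190:390],None,fx=3,fy=3)]))
E
```

```text
time: 11.45
ee_pos: [0.4725, -0.086, 0.0969]
eef_rot: [0.713, 0.701, -0.0, -0.0]
ft_force: [0.3, -0.4, 0.2]
width: 0.0588
grip_force: 30.0
t11.4 tcp [ 0.4725 -0.086   0.0969] xang 89.1 tilt 0.02 w 0.0588 gf 30.0 F [ 0.3 -0.4  0.2] q7 0.20
cur axes [-0.005  0.014  0.185] | turn -0.002 | after-turn axes [-0.005  0.014  0.185]
```

View pics/s2.png

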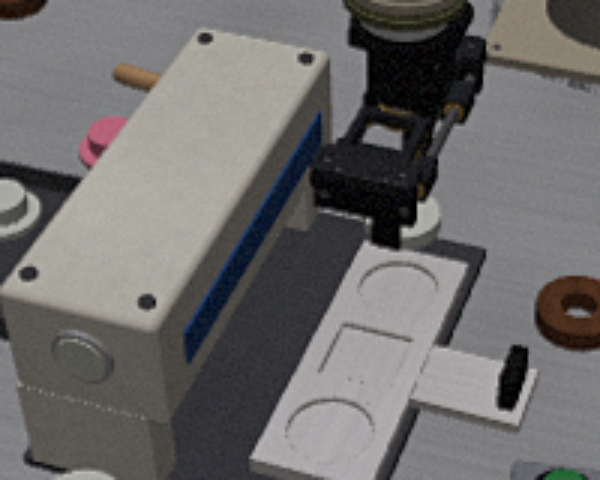

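Run:
```python
from h import *
c=grab("scene");s,_=tool();p=s["ee_pos"]
zb=p[2]-.0075   # underside (tcp was ~.0085 above table)
a=np.linspace(0,2*np.pi,60)
im=c["img"].copy()
im=cv2.resize(im[150:250,280:380],None,fx=6,fy=6,interpolation=cv2.INTER_CUBIC)
def dr(P,col):
    for u,v in (w2p(c,P)-[280,150]+.5)*6: cv2.circle(im,(int(u),int(v)),2,col,-1)
for z,col in((zb,(0,0,255)),(zb+.014,(0,255,0))):
    dr(np.c_[p[0]+.03*np.cos(a),p[1]+.03*np.sin(a),0*a+z],col)
dr([[p[0]+.045,p[1]-.0095,p[2]],[p[0]+.045,p[1]+.0095,p[2]]],(255,0,0))
cv2.imwrite("pics/s3.png",im)
```

```text
t11.6 tcp [ 0.4726 -0.0862  0.097 ] xang 89.1 tilt 0.01 w 0.0588 gf 30.0 F [ 0.3  0.1 -1.1] q7 0.20
```

View pics/s3.png

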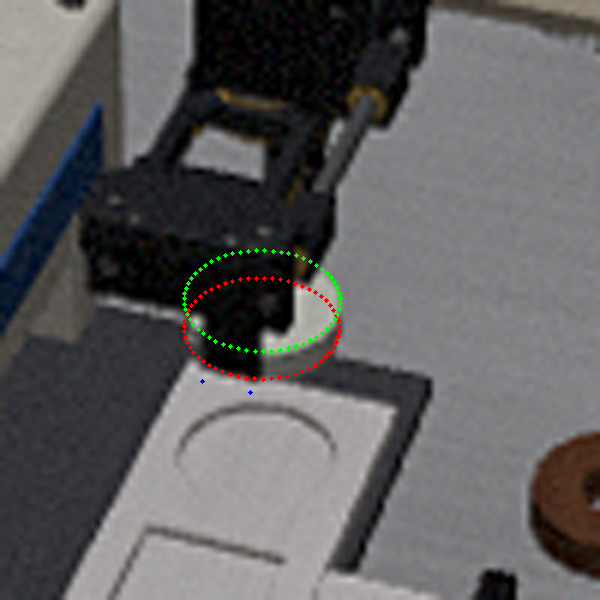

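```bash
python3 -m crank '-.005 .014 .1 0 .2;0 0 .1 0 .2;0 0 .1 0 .2;0 0 0 0 .2;0 0 0 0 .2;0 0 0 0 .2' 30
python3 - <<'E'
from h import *
go(.4753,-.0871,.0295,89.2)
E
```

```text
time: 12.2
ee_pos: [0.4758, -0.0881, 0.0381]
eef_rot: [0.713, 0.701, 0.001, 0.0]
ft_force: [0.3, 0.9, -1.0]
width: 0.0587
grip_force: 30.0
t12.2 tcp [ 0.4758 -0.0881  0.0381] xang 89.0 tilt 0.08 w 0.0587 gf 30.0 F [ 0.3  0.9 -1. ] q7 0.30
cur axes [ 0.005 -0.003  0.043] | turn -0.003 | after-turn axes [ 0.005 -0.003  0.043]
```

```bash
python3 -m crank '.005 -.003 .015 0 .2;0 0 .015 0 .2;0 0 .01 0 .2;0 0 0 0 .2;0 0 0 0 .2' 30
python3 - <<'E'
from h import *
go(.4753,-.0871,.0295,89.2)
E
```

```text
time: 12.7
ee_pos: [0.4745, -0.0872, 0.0292]
eef_rot: [0.714, 0.701, -0.0, -0.0]
ft_force: [0.1, -0.1, -1.0]
width: 0.0588
grip_force: 30.0
t12.7 tcp [ 0.4745 -0.0872  0.0292] xang 89.0 tilt 0.00 w 0.0588 gf 30.0 F [ 0.1 -0.1 -1. ] q7 0.31
cur axes [ 0.001  0.004 -0.002] | turn -0.003 | after-turn axes [ 0.001  0.004 -0.002]
```

```bash
python3 -m crank '0 0 .003 0 .3;0 0 0 0 .52;0 0 0 0 .52;0 0 -.1 0 .52;0 0 -.2 0 .7;.03 .1 -.2 0 .7;.1 .15 -.24 0 .7;.1 .15 -.2 0 .7;.1 0 -.2 0 .7;0 0 0 0 .7' 30; python3 -m crank '0 0 0 0 .7;0 0 0 0 .7;0 0 0 0 .7'
python3 - <<'E'
from h import *
s,m=tool();c=grab("wrist","w4")
cv2.imwrite("pics/w4c.png",cv2.resize(c["img"][170:310,170:470],None,fx=2.6,fy=2.6))
go(.6261,.212,.008,89.1)
E
```

```text
time: 13.7
ee_pos: [0.5514, -0.0245, 0.2502]
eef_rot: [0.712, 0.702, 0.003, 0.002]
ft_force: [0.5, 0.5, -1.7]
width: 0.0738
grip_force: 0.0
time: 14.0
ee_pos: [0.5477, -0.028, 0.2446]
eef_rot: [0.714, 0.7, -0.001, -0.001]
ft_force: [-0.5, 0.6, 0.2]
width: 0.0739
grip_force: 0.0
t14.0 tcp [ 0.5477 -0.028   0.2446] xang 88.9 tilt 0.10 w 0.0739 gf 0.0 F [-0.5  0.6  0.2] q7 0.07
t14.1 tcp [ 0.5478 -0.0279  0.2448] xang 88.9 tilt 0.09 w 0.0738 gf 0.0 F [ 0.1 -1.6  0.4] q7 0.07
cur axes [1.207 0.37  1.183] | turn -0.002 | after-turn axes [1.206 0.375 1.183]
```

View pics/w4c.png

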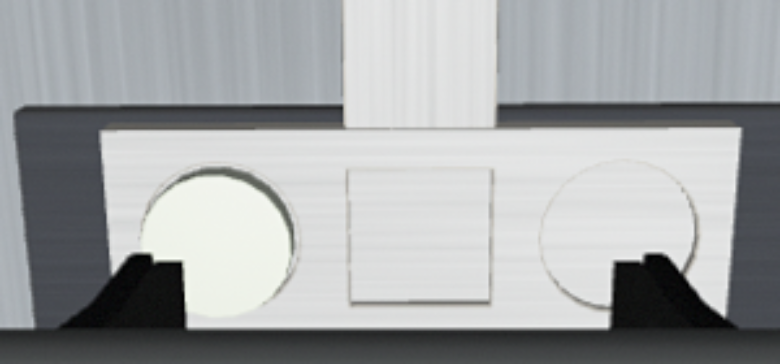

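```bash
python3 -m crank '.2 .06 0 0 .7;.2 .06 0 0 .7;.2 .06 0 0 .7;.2 .06 0 0 .7;.2 .06 0 0 .7;.2 .06 0 0 .7;.1 .01 0 0 .7;0 0 0 0 .7;0 0 0 0 .7;0 0 0 0 .7'
python3 - <<'E'
from h import *
c=grab("wrist");blobs(c,.014,thr=190)
go(.6261,.212,.008,89.1)
E
```

```text
time: 15.05
ee_pos: [0.6274, 0.2291, 0.2459]
eef_rot: [0.714, 0.7, -0.0, 0.0]
ft_force: [-0.4, 0.5, -0.5]
width: 0.0736
grip_force: 0.0
px [146. 261.] w [430.3 164.6] size [52.7 52.8] ang 64.6
px [322. 217.] w [625.9 213.1] size [57.7 57.7] ang 88.9
px [495.  83.] w [824.8 365.2] size [ 95.2 225.4] ang 89.1
t15.1 tcp [0.6274 0.2292 0.2461] xang 88.8 tilt 0.02 w 0.0741 gf 0.0 F [-0.2 -0.9  0.2] q7 -0.24
cur axes [-0.086 -0.005  1.19 ] | turn -0.003 | after-turn axes [-0.086 -0.005  1.19 ]
```

```bash
python3 -m crank '-.042 -.003 .2 -.003 .7;-.04 -.003 .24 0 .7;0 0 .24 0 .7;0 0 .22 0 .7;0 0 .18 0 .7;0 0 .1 0 .7;0 0 .012 0 .7;0 0 0 0 .7;0 0 0 0 .7' 30; python3 -m crank '0 0 0 0 .2;0 0 0 0 .2;0 0 0 0 .2;0 0 0 0 .2;0 0 0 0 .2'
python3 - <<'E'
from h import *
tool()
E
```

```text
time: 16.0
ee_pos: [0.6269, 0.2148, 0.0093]
eef_rot: [0.712, 0.702, 0.001, 0.0]
ft_force: [0.2, 0.9, 0.8]
width: 0.0736
grip_force: 0.0
time: 16.5
ee_pos: [0.6261, 0.2152, 0.0081]
eef_rot: [0.712, 0.702, 0.001, 0.0]
ft_force: [-0.9, -0.8, 6.1]
width: 0.0588
grip_force: 30.0
t16.5 tcp [0.6261 0.2152 0.0081] xang 89.2 tilt 0.06 w 0.0588 gf 30.0 F [-0.9 -0.8  6.1] q7 -0.12
```

```bash
python3 -m crank '0 0 -.1 0 .2;0 0 -.2 0 .2;0 0 -.16 0 .2;-.2 0 0 0 .2;-.25 .01 0 0 .2;-.25 .01 0 0 .2;-.25 .01 0 0 .2;-.25 .01 0 0 .2;-.2 0 0 0 .2;-.1 0 0 0 .2' 30; python3 -m crank '0 0 .05 0 .2;0 0 0 0 .2;0 0 0 0 .2'
python3 - <<'E'
from h import *
go(.6349,-.0866,.036,89.2)
E
```

```text
time: 17.5
ee_pos: [0.6288, -0.0903, 0.0995]
eef_rot: [0.714, 0.7, -0.001, 0.001]
ft_force: [0.3, 0.4, -0.2]
width: 0.0591
grip_force: 30.0
time: 17.8
ee_pos: [0.6296, -0.0831, 0.0887]
eef_rot: [0.711, 0.703, -0.0, -0.001]
ft_force: [0.5, 0.3, -1.5]
width: 0.0587
grip_force: 30.0
t17.8 tcp [ 0.6296 -0.0831  0.0887] xang 89.3 tilt 0.08 w 0.0587 gf 30.0 F [ 0.5  0.3 -1.5] q7 0.32
cur axes [-0.017  0.027  0.264] | turn 0.002 | after-turn axes [-0.017  0.027  0.264]
```

```bash
python3 -m crank '-.017 .027 .09 0 .2;0 0 .09 0 .2;0 0 .075 0 .2;0 0 0 0 .2;0 0 0 0 .2;0 0 0 0 .2' 30
python3 - <<'E'
from h import *
go(.6349,-.0866,.0291,89.2)
E
```

```text
time: 18.4
ee_pos: [0.6357, -0.0883, 0.0393]
eef_rot: [0.712, 0.702, 0.0, 0.0]
ft_force: [0.4, 0.2, -0.2]
width: 0.059
grip_force: 30.0
t18.4 tcp [ 0.6357 -0.0883  0.0393] xang 89.2 tilt 0.08 w 0.0590 gf 30.0 F [ 0.4  0.2 -0.2] q7 0.35
cur axes [ 0.008 -0.004  0.051] | turn 0.001 | after-turn axes [ 0.008 -0.004  0.051]
```

```bash
python3 -m crank '.008 -.004 .015 0 .2;0 0 .015 0 .2;0 0 .012 0 .2;0 0 .006 0 .2;0 0 0 0 .2;0 0 0 0 .2' 30
python3 - <<'E'
from h import *
go(.6349,-.0866,.0291,89.2)
E
```

```text
time: 19.0
ee_pos: [0.6342, -0.0867, 0.0291]
eef_rot: [0.712, 0.702, 0.0, -0.0]
ft_force: [-2.6, 1.1, 6.0]
width: 0.0586
grip_force: 30.0
t19.0 tcp [ 0.6342 -0.0867  0.0291] xang 89.2 tilt 0.04 w 0.0586 gf 30.0 F [-2.6  1.1  6. ] q7 0.36
cur axes [ 0.001  0.003 -0.   ] | turn 0.0 | after-turn axes [ 0.001  0.003 -0.   ]
```

```bash
python3 -m crank '0 0 0 0 .3;0 0 0 0 .52;0 0 0 0 .52;0 0 -.1 0 .52;0 0 -.2 0 .7;0 -.05 -.2 0 .7;.08 -.1 -.24 0 .7;.1 -.1 -.2 0 .7;.1 -.1 -.16 0 .7;.15 -.1 0 0 .7' 30; python3 -m crank '.2 -.1 0 0 .7;.2 -.1 0 0 .7;.2 -.1 0 0 .7;.2 -.1 0 0 .7;.2 -.1 0 0 .7;0 -.07 0 0 .7;0 0 0 0 .7;0 0 0 0 .7;0 0 0 0 .7'
python3 - <<'E'
from h import *
c=grab("wrist");blobs(c,.014,thr=190)
go(.4302,.1645,.008,64.7)
E
```

```text
time: 20.0
ee_pos: [0.5483, -0.0022, 0.2491]
eef_rot: [0.713, 0.701, 0.003, 0.002]
ft_force: [0.9, 0.4, -0.7]
width: 0.074
grip_force: 0.0
time: 20.9
ee_pos: [0.4367, 0.1995, 0.2449]
eef_rot: [0.713, 0.702, 0.0, 0.0]
ft_force: [0.1, 1.1, 0.9]
width: 0.0741
grip_force: 0.0
px [412. 354.] w [538.7  21.2] size [25.8 18. ] ang 89.2
px [317. 235.] w [429.9 164.7] size [52.7 52.7] ang 64.8
t20.9 tcp [0.4366 0.1996 0.2448] xang 89.1 tilt 0.01 w 0.0736 gf 0.0 F [-0.3  0.1 -0.3] q7 -0.55
cur axes [-0.176 -0.029  1.184] | turn 0.271 | after-turn axes [-0.172  0.046  1.184]
```

```bash
python3 -m crank '0 0 .15 .09 .7;0 0 .15 .09 .7;0 0 .15 .09 .7;-.086 .023 .15 0 .7;-.086 .023 .15 0 .7;0 0 .14 0 .7;0 0 .1 0 .7;0 0 .05 0 .7;0 0 0 0 .7;0 0 0 0 .7' 30
python3 - <<'E'
from h import *
go(.4300,.1647,.008,64.7)
E
```

```text
time: 21.95
ee_pos: [0.4302, 0.1655, 0.0375]
eef_rot: [0.844, 0.537, 0.0, 0.0]
ft_force: [0.2, 0.5, 0.3]
width: 0.0743
grip_force: 0.0
t21.9 tcp [0.4302 0.1655 0.0375] xang 64.9 tilt 0.05 w 0.0743 gf 0.0 F [0.2 0.5 0.3] q7 -0.78
cur axes [-0.004  0.001  0.148] | turn 0.002 | after-turn axes [-0.004  0.001  0.148]
```

```bash
python3 -m crank '-.004 0 .07 0.002 .7;0 0 .075 0 .7;0 0 0 0 .7;0 0 0 0 .1;0 0 0 0 .1;0 0 0 0 .1;0 0 0 0 .1;0 0 0 0 .1' 30
python3 - <<'E'
from h import *
tool()
E
```

```text
time: 22.75
ee_pos: [0.4296, 0.1651, 0.0085]
eef_rot: [0.845, 0.535, 0.001, -0.0]
ft_force: [-1.6, -1.1, 6.3]
width: 0.0537
grip_force: 30.0
t22.8 tcp [0.4296 0.1651 0.0085] xang 64.7 tilt 0.07 w 0.0537 gf 30.0 F [-1.6 -1.1  6.3] q7 -0.74
```

```bash
python3 -m crank '0 0 -.15 0 .1;0 0 -.2 0 .1;0 0 -.12 -.09 .1;0 0 0 -.09 .1;0 0 0 -.091 .1;0 0 0 0 .1;0 0 0 0 .1' 30
python3 - <<'E'
from h import *
go(.5556,-.0880,.1,89.2)
E
```

```text
time: 23.45
ee_pos: [0.4291, 0.1647, 0.1017]
eef_rot: [0.714, 0.7, -0.0, -0.0]
ft_force: [0.5, -0.5, 0.2]
width: 0.0538
grip_force: 30.0
t23.4 tcp [0.4291 0.1647 0.1017] xang 88.9 tilt 0.01 w 0.0538 gf 30.0 F [ 0.5 -0.5  0.2] q7 -0.44
cur axes [-1.251  0.657  0.009] | turn -0.004 | after-turn axes [-1.254  0.65   0.009]
```

```bash
python3 -m crank '-.2 .1 0 -.004 .1;-.2 .1 0 0 .1;-.2 .1 0 0 .1;-.2 .1 0 0 .1;-.2 .1 0 0 .1;-.15 .1 0 0 .1;-.104 .05 0 0 .1;0 0 0 0 .1;0 0 0 0 .1;0 0 0 0 .1' 30
python3 - <<'E'
from h import *
go(.5556,-.0880,.038,89.25)
E
```

```text
time: 24.45
ee_pos: [0.5563, -0.086, 0.1015]
eef_rot: [0.71, 0.704, -0.0, -0.0]
ft_force: [-0.6, 0.2, -0.8]
width: 0.0534
grip_force: 30.0
t24.4 tcp [ 0.5563 -0.086   0.1015] xang 89.5 tilt 0.06 w 0.0534 gf 30.0 F [-0.6  0.2 -0.8] q7 0.29
cur axes [-0.01  -0.003  0.318] | turn 0.003 | after-turn axes [-0.01  -0.003  0.318]
```

```bash
python3 -m crank '-.01 -.003 .1 .003 .1;0 0 .12 0 .1;0 0 .09 0 .1;0 0 0 0 .1;0 0 0 0 .1;0 0 0 0 .1' 30
python3 - <<'E'
from h import *
go(.5556,-.0880,.0295,89.25)
E
```

```text
time: 25.05
ee_pos: [0.5568, -0.0888, 0.041]
eef_rot: [0.712, 0.702, 0.001, 0.0]
ft_force: [0.8, 0.5, -0.7]
width: 0.0535
grip_force: 30.0
t25.1 tcp [ 0.5568 -0.0888  0.041 ] xang 89.2 tilt 0.10 w 0.0535 gf 30.0 F [ 0.8  0.5 -0.7] q7 0.34
cur axes [ 0.004 -0.006  0.057] | turn -0.0 | after-turn axes [ 0.004 -0.006  0.057]
```

```bash
python3 -m crank '.004 -.006 .015 0 .1;0 0 .015 0 .1;0 0 .012 0 .1;0 0 .006 0 .1;0 0 0 0 .1;0 0 0 0 .1' 30
python3 - <<'E'
from h import *
go(.5556,-.0880,.0295,89.25)
E
```

```text
time: 25.65
ee_pos: [0.5549, -0.0885, 0.0302]
eef_rot: [0.712, 0.702, 0.0, -0.0]
ft_force: [-0.8, -0.3, -0.6]
width: 0.0533
grip_force: 30.0
t25.6 tcp [ 0.5549 -0.0885  0.0302] xang 89.2 tilt 0.00 w 0.0533 gf 30.0 F [-0.8 -0.3 -0.6] q7 0.35
cur axes [0.003 0.003 0.004] | turn -0.0 | after-turn axes [0.003 0.003 0.004]
```

```bash
python3 -m crank '.002 .002 .004 0 .1;0 0 0 0 .1;0 0 0 0 .3;0 0 0 0 .45;0 0 0 0 .45;0 0 -.1 0 .45;0 0 -.2 0 .7;.03 0 -.24 0 .7;.1 0 -.24 0 1;.1 0 -.24 0 1' 30; python3 -m crank '.1 0 -.2 0 1;0 0 0 0 1;0 0 0 0 1;0 0 0 0 1'
python3 - <<'E'
from h import *
s,m=tool();c=grab("wrist")
cv2.imwrite("pics/w5.png",cv2.resize(c["img"][170:300,170:470],None,fx=2.6,fy=2.6))
blobs(c,.035,thr=200)
E
```

```text
time: 26.65
ee_pos: [0.5555, -0.0436, 0.2317]
eef_rot: [0.712, 0.702, 0.0, 0.0]
ft_force: [1.2, 1.0, -1.4]
width: 0.0821
grip_force: 0.0
time: 27.05
ee_pos: [0.5556, -0.0242, 0.2685]
eef_rot: [0.712, 0.702, -0.001, -0.0]
ft_force: [-0.5, 0.0, 0.3]
width: 0.0866
grip_force: 0.0
t27.1 tcp [ 0.5556 -0.0242  0.2685] xang 89.2 tilt 0.10 w 0.0866 gf 0.0 F [-0.5  0.   0.3] q7 0.07
px [483. 471.] w [ 749.9 -366.1] size [30.8 30.1] ang 89.4
px [324. 255.] w [555.  -85.2] size [ 86.  243.6] ang 89.3
px [323. 178.] w [ 5.56e+02 -3.00e-01] size [79.5 56.9] ang 89.2
```

View pics/w5.png

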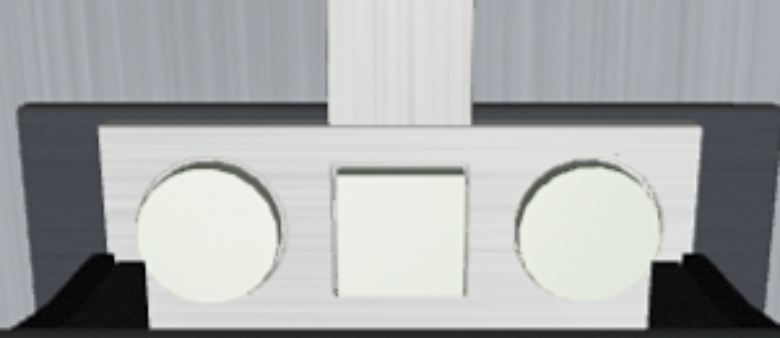

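```bash
python3 - <<'E'
from h import *
go(.557,.0285,.033,89.2)
E
python3 -m crank '.13 0 .1 0 1;.13 .007 .2 0 1;0 0 .2 0 1;0 0 .2 0 1;0 0 .2 0 1;0 0 .16 0 1;0 0 .1 0 1;0 0 0 0 1;0 0 0 0 1'
python3 - <<'E'
from h import *
go(.557,.0285,.033,89.2)
E
```

```text
t27.1 tcp [ 0.5555 -0.0244  0.2684] xang 89.2 tilt 0.12 w 0.0870 gf 0.0 F [ 0.2  0.1 -0.1] q7 0.07
cur axes [0.265 0.006 1.177] | turn -0.0 | after-turn axes [0.265 0.006 1.177]
time: 28.0
ee_pos: [0.558, 0.0275, 0.0376]
eef_rot: [0.712, 0.702, -0.001, -0.0]
ft_force: [0.4, 0.3, 0.2]
width: 0.0869
grip_force: 0.0
t28.0 tcp [0.558  0.0275 0.0376] xang 89.2 tilt 0.08 w 0.0869 gf 0.0 F [0.4 0.3 0.2] q7 0.12
cur axes [ 0.005 -0.005  0.023] | turn -0.0 | after-turn axes [ 0.005 -0.005  0.023]
```

```bash
python3 -m crank '.005 -.005 .02 0 .3;0 0 0 0 -1;0 0 0 0 -1;0 0 0 0 -1;0 0 0 0 -1;0 0 0 0 -1;0 0 0 0 -1' 50; python3 -m crank '-.03 0 0 0 -1;-.06 0 0 0 -1;-.07 0 0 0 -1;-.07 0 0 0 -1;-.07 0 0 0 -1;-.07 0 0 0 -1;-.07 0 0 0 -1;-.07 0 0 0 -1;-.05 0 0 0 -1;-.03 0 0 0 -1'; python3 -m crank '-.02 0 0 0 -1;0 0 0 0 -1;0 0 0 0 -1'
```

```text
time: 28.7
ee_pos: [0.5568, 0.0294, 0.0337]
eef_rot: [0.712, 0.702, -0.0, -0.001]
ft_force: [-0.5, -0.1, 10.4]
width: 0.0392
grip_force: 50.1
time: 29.7
ee_pos: [0.5551, -0.0894, 0.0337]
eef_rot: [0.712, 0.702, -0.0, -0.001]
ft_force: [-6.1, 2.9, 6.5]
width: 0.0395
grip_force: 50.0
time: 30.0
ee_pos: [0.555, -0.0936, 0.0337]
eef_rot: [0.712, 0.702, -0.001, -0.0]
ft_force: [-5.3, -1.8, 5.5]
width: 0.0395
grip_force: 50.0
```

```bash
python3 -m crank '-.02 0 0 0 -1;-.02 0 0 0 -1;0 0 0 0 -1;0 0 0 0 -1'; python3 -m crank '-.02 0 0 0 -1;-.02 0 0 0 -1;0 0 0 0 -1';python3 -m crank '-.02 0 0 0 -1;0 0 0 0 -1'
```

```text
time: 30.4
ee_pos: [0.5549, -0.0999, 0.0337]
eef_rot: [0.712, 0.702, -0.0, -0.001]
ft_force: [-6.0, 3.1, 8.7]
width: 0.0392
grip_force: 50.0
time: 30.7
ee_pos: [0.5549, -0.0999, 0.0337]
eef_rot: [0.71, 0.704, 0.003, -0.005]
ft_force: [-12.0, 28.9, 20.4]
width: 0.0397
grip_force: 50.1
time: 30.9
ee_pos: [0.5549, -0.1004, 0.0336]
eef_rot: [0.709, 0.705, 0.004, -0.007]
ft_force: [-14.8, 40.7, 24.2]
width: 0.0399
grip_force: 50.1
```

```bash
python3 -m crank '.05 0 0 0 -1;0 0 0 0 0;0 0 0 0 1;0 0 0 0 1;0 0 -.15 0 1;0 0 -.25 0 1;0 0 -.25 0 1;0 0 -.25 0 1;0 0 -.25 0 1;0 0 -.2 0 1'; python3 -m crank '-.25 -.04 0 0 1;-.25 -.04 0 0 1;-.25 -.04 0 0 1;-.25 -.04 0 0 1;-.25 -.04 0 0 1;-.1 0 0 0 1;0 0 0 0 1;0 0 0 0 1;0 0 0 0 1'
python3 - <<'E'
from h import *
s,m=tool();c=grab("wrist","w6")
blobs(c,.012,thr=150)
E
```

```text
time: 31.9
ee_pos: [0.5557, -0.1036, 0.3069]
eef_rot: [0.712, 0.702, 0.001, 0.001]
ft_force: [1.9, -0.2, -0.8]
width: 0.0862
grip_force: 0.0
time: 32.8
ee_pos: [0.513, -0.3679, 0.3036]
eef_rot: [0.711, 0.703, 0.0, -0.0]
ft_force: [0.6, 0.0, -0.3]
width: 0.087
grip_force: 0.0
t32.8 tcp [ 0.513  -0.3679  0.3036] xang 89.3 tilt 0.03 w 0.0870 gf 0.0 F [ 0.6  0.  -0.3] q7 0.77
px [483. 469.] w [ 737.9 -765.5] size [28.1 34.1] ang 89.4
px [310. 355.] w [ 496.7 -583.9] size [ 68.5 359.7] ang 89.4
px [292. 255.] w [ 474.2 -443.5] size [62.1 62. ] ang 89.2
px [356. 192.] w [ 552.6 -366.2] size [61.9 61.8] ang 89.4
px [345. 149.] w [ 508.1 -329.3] size [334.6 791.1] ang 89.4
```

View pics/w6.png

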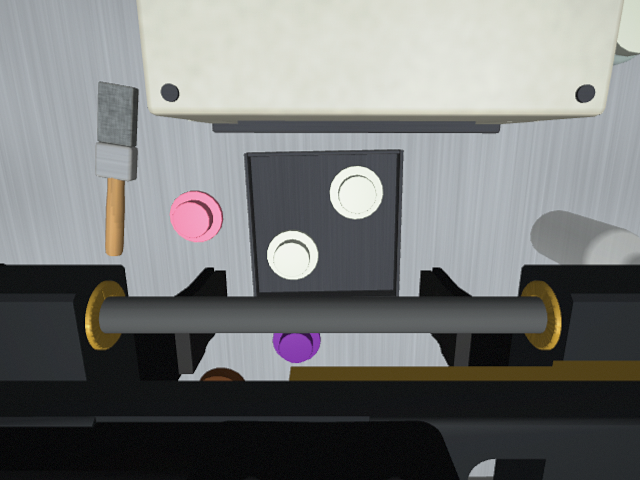

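Run:
```python
from h import *
go(.4742,-.4435,.016,89.2)
```

```text
t32.9 tcp [ 0.5132 -0.3676  0.3037] xang 89.3 tilt 0.04 w 0.0871 gf 0.0 F [ 0.1 -1.  -0.1] q7 0.77
cur axes [-0.382 -0.191  1.438] | turn 0.002 | after-turn axes [-0.383 -0.19   1.438]
```

```bash
python3 -m crank '-.15 -.08 .1 0 .26;-.15 -.08 .15 0 .26;-.082 -.03 .2 0 .26;0 0 .22 0 .26;0 0 .22 0 .26;0 0 .2 0 .26;0 0 .12 0 .26;0 0 .04 0 .26;0 0 0 0 .26;0 0 0 0 .26' 30
python3 - <<'E'
from h import *
go(.4742,-.4435,.016,89.2)
E
```

```text
time: 33.85
ee_pos: [0.4744, -0.4451, 0.0554]
eef_rot: [0.712, 0.703, 0.0, 0.001]
ft_force: [-0.5, -0.8, 0.2]
width: 0.0548
grip_force: 0.0
t33.9 tcp [ 0.4744 -0.4451  0.0554] xang 89.3 tilt 0.12 w 0.0548 gf 0.0 F [-0.5 -0.8  0.2] q7 1.02
cur axes [ 0.008 -0.001  0.197] | turn 0.001 | after-turn axes [ 0.008 -0.001  0.197]
```

```bash
python3 -m crank '.006 0 .06 0 .26;0 0 .06 0 .26;0 0 .05 0 .26;0 0 .02 0 .26;0 0 0 0 .26;0 0 0 0 -.2;0 0 0 0 -.2;0 0 0 0 -.2;0 0 0 0 -.2' 30; python3 -m crank '0 0 -.1 0 -.2;0 0 -.2 0 -.2;0 0 -.25 0 -.2;0 0 -.25 0 -.2;0 0 -.25 0 -.2;0 0 -.2 0 -.2'
python3 - <<'E'
from h import *
go(.51,.37,.3,89.2)
E
```

```text
time: 34.75
ee_pos: [0.4736, -0.4439, 0.0161]
eef_rot: [0.712, 0.702, 0.0, 0.0]
ft_force: [0.1, -0.6, 2.0]
width: 0.0432
grip_force: 30.0
time: 35.35
ee_pos: [0.4733, -0.4438, 0.269]
eef_rot: [0.712, 0.702, 0.0, 0.001]
ft_force: [0.7, -1.4, -0.1]
width: 0.0433
grip_force: 30.0
t35.4 tcp [ 0.4733 -0.4438  0.269 ] xang 89.2 tilt 0.12 w 0.0433 gf 30.0 F [ 0.7 -1.4 -0.1] q7 0.93
cur axes [ 4.071  0.128 -0.159] | turn 0.0 | after-turn axes [ 4.071  0.127 -0.159]
```

```bash
python3 -m crank '.1 0 0 0 -.2;.2 0 0 0 -.2;.25 0 0 0 -.2;.25 0 0 0 -.2;.25 0 0 0 -.2;.25 0 0 0 -.2;.25 0 0 0 -.2;.25 0 0 0 -.2;.25 0 0 0 -.2;.25 0 0 0 -.2' 30;  python3 -m crank '.25 0 0 0 -.2;.25 0 0 0 -.2;.25 0 0 0 -.2;.25 0 0 0 -.2;.25 0 0 0 -.2;.2 0 0 0 -.2;.15 0 0 0 -.2;.05 0 0 0 -.2;0 0 0 0 -.2;0 0 0 0 -.2'
python3 - <<'E'
from h import *
go(.455,.37,.03,89.2)
E
```

```text
time: 36.35
ee_pos: [0.4791, 0.0183, 0.2662]
eef_rot: [0.712, 0.702, 0.001, -0.0]
ft_force: [1.4, 0.3, -0.0]
width: 0.0431
grip_force: 30.0
time: 37.35
ee_pos: [0.4846, 0.3446, 0.2658]
eef_rot: [0.712, 0.702, -0.0, 0.0]
ft_force: [0.5, -1.0, -0.2]
width: 0.0432
grip_force: 30.0
t37.4 tcp [0.4846 0.3446 0.2658] xang 89.1 tilt 0.04 w 0.0432 gf 30.0 F [ 0.5 -1.  -0.2] q7 -0.63
cur axes [ 0.125 -0.151  1.179] | turn -0.001 | after-turn axes [ 0.126 -0.15   1.179]
```

```bash
python3 -m crank '.065 -.075 .1 0 -.2;.06 -.075 .2 0 -.2;0 0 .22 0 -.2;0 0 .22 0 -.2;0 0 .2 0 -.2;0 0 .12 0 -.2;0 0 .08 0 -.2;0 0 .06 0 -.2;0 0 0 0 -.2;0 0 0 0 -.2' 30
python3 - <<'E'
from h import *
go(.455,.37,.02,89.2)
E
```

```text
time: 38.35
ee_pos: [0.4551, 0.3714, 0.0267]
eef_rot: [0.712, 0.702, 0.001, 0.0]
ft_force: [0.5, -0.0, 0.1]
width: 0.043
grip_force: 30.0
t38.4 tcp [0.4551 0.3714 0.0267] xang 89.2 tilt 0.06 w 0.0430 gf 30.0 F [ 0.5 -0.   0.1] q7 -0.63
cur axes [-0.007 -0.     0.034] | turn -0.0 | after-turn axes [-0.007 -0.     0.034]
```

Lower 6 mm, release, rise and go back towards lid 1.

```bash
python3 -m crank '0 0 .02 0 -.2;0 0 .01 0 -.2;0 0 0 0 .26;0 0 0 0 .26;0 0 0 0 .26;0 0 -.1 0 .26;0 0 -.2 0 .26;0 0 -.25 0 .26;0 0 -.25 0 .26;0 0 -.25 0 .26' 30;  python3 -m crank '-.1 0 -.25 0 .26;-.25 .02 -.12 0 .26;-.25 .02 0 0 .26;-.25 .02 0 0 .26;-.25 .02 0 0 .26;-.25 .02 0 0 .26;-.25 .02 0 0 .26;-.25 .02 0 0 .26;-.25 .02 0 0 .26;-.25 .02 0 0 .26'; python3 -m crank '-.25 .02 0 0 .26;-.25 .02 0 0 .26;-.25 .02 0 0 .26;-.25 .02 0 0 .26;-.2 .02 0 0 .26;-.1 .02 0 0 .26;0 0 0 0 .26;0 0 0 0 .26';  python3 - <<'E'
from h import *
go(.5526,-.3662,.3,82)
c=grab("wrist");blobs(c,.012,thr=150)
c=grab("top");blobs(c,.015,thr=150)
E
```

```text
time: 39.35
ee_pos: [0.4542, 0.3714, 0.2321]
eef_rot: [0.712, 0.702, 0.0, -0.0]
ft_force: [0.7, 0.9, -0.2]
width: 0.0547
grip_force: 0.0
time: 40.35
ee_pos: [0.4833, -0.0931, 0.2981]
eef_rot: [0.712, 0.702, 0.001, 0.0]
ft_force: [1.2, 0.1, -0.3]
width: 0.0547
grip_force: 0.0
time: 41.15
ee_pos: [0.5039, -0.3508, 0.2975]
eef_rot: [0.712, 0.702, -0.0, -0.0]
ft_force: [0.1, 0.8, -0.6]
width: 0.0549
grip_force: 0.0
t41.1 tcp [ 0.5039 -0.3508  0.2975] xang 89.2 tilt 0.03 w 0.0549 gf 0.0 F [ 0.1  0.8 -0.6] q7 0.77
cur axes [-0.073  0.245 -0.013] | turn 0.08 | after-turn axes [-0.042  0.252 -0.013]
px [359. 349.] w [ 548.2 -553.4] size [ 46.5 111.7] ang 89.3
px [267. 349.] w [ 429.4 -552. ] size [46.6 61.6] ang 89.3
px [364. 207.] w [ 552.8 -366.4] size [62.2 62.7] ang 89.3
px [326. 152.] w [ 500.1 -312. ] size [330.1 783.4] ang 89.2
px [158. 270.] w [454.5 373.5] size [57.7 58.3] ang 44.4
px [336. 230.] w [ 555.4 -128. ] size [80.3 55.6] ang 88.7
px [424. 229.] w [ 552.2 -363. ] size [58.2 57. ] ang 43.1
px [379. 222.] w [ 572.5 -246.2] size [121.3 364.2] ang 89.3
px [364. 135.] w [ 823.2 -204.3] size [60.1 60.3] ang 44.0
px [144. 159.] w [821.5 469.4] size [214.1 266.6] ang 0.1
```

```bash
python3 -m crank '0 .12 0 0 .26;-.07 .12 .1 .07 .26;0 0 .1 .07 .26;0 0 .1 .073 .26;0 0 .15 0 .26;0 0 .15 0 .26;0 0 .15 0 .26;0 0 .1 0 .26;0 0 0 0 .26;0 0 0 0 .26' 30
python3 - <<'E'
from h import *
go(.5528,-.3664,.016,70)
E
```

```text
time: 42.25
ee_pos: [0.5525, -0.3643, 0.1286]
eef_rot: [0.818, 0.575, 0.0, 0.0]
ft_force: [0.0, -0.4, 0.8]
width: 0.0546
grip_force: 0.0
t42.2 tcp [ 0.5525 -0.3643  0.1286] xang 70.1 tilt 0.04 w 0.0546 gf 0.0 F [ 0.  -0.4  0.8] q7 0.54
cur axes [-0.01   0.004  0.563] | turn 0.002 | after-turn axes [-0.009  0.004  0.563]
```

```bash
python3 -m crank '-.01 .004 .1 0 .26;0 0 .12 0 .26;0 0 .1 0 .26;0 0 .06 0 .26;0 0 0 0 .26;0 0 0 0 .26' 30
python3 - <<'E'
from h import *
go(.5528,-.3664,.016,70)
E
```

```text
time: 42.85
ee_pos: [0.5526, -0.3678, 0.0531]
eef_rot: [0.819, 0.574, 0.0, 0.001]
ft_force: [-0.6, 0.2, -0.2]
width: 0.0554
grip_force: 0.0
t42.9 tcp [ 0.5526 -0.3678  0.0531] xang 70.1 tilt 0.09 w 0.0554 gf 0.0 F [-0.6  0.2 -0.2] q7 0.58
cur axes [ 0.007 -0.002  0.186] | turn 0.001 | after-turn axes [ 0.007 -0.002  0.186]
```

```bash
python3 -m crank '.004 0 .06 0 .26;0 0 .06 0 .26;0 0 .04 0 .26;0 0 .02 0 .26;0 0 0 0 .26;0 0 0 0 -.2;0 0 0 0 -.2;0 0 0 0 -.2;0 0 0 0 -.2' 30; python3 -m crank '0 0 -.1 0 -.2;0 0 -.2 0 -.2;0 0 -.25 0 -.2;0 0 -.25 0 -.2;0 0 -.25 -.07 -.2;0 0 -.2 -.07 -.2;0 0 0 -.073 -.2;0 0 0 0 -.2'
python3 - <<'E'
from h import *
go(.555,.37,.27,89.2)
E
```

```text
time: 43.75
ee_pos: [0.5524, -0.3669, 0.0161]
eef_rot: [0.819, 0.574, 0.0, 0.0]
ft_force: [1.0, -0.3, 1.6]
width: 0.0435
grip_force: 30.0
time: 44.55
ee_pos: [0.5524, -0.367, 0.2669]
eef_rot: [0.711, 0.703, 0.001, 0.001]
ft_force: [-0.7, -0.3, -1.5]
width: 0.0431
grip_force: 30.0
t44.5 tcp [ 0.5524 -0.367   0.2669] xang 89.3 tilt 0.13 w 0.0431 gf 30.0 F [-0.7 -0.3 -1.5] q7 0.79
cur axes [ 3.685 -0.03  -0.017] | turn 0.001 | after-turn axes [ 3.685 -0.038 -0.017]
```

```bash
python3 -m crank '.1 0 0 0 -.2;.2 0 0 0 -.2;.25 0 0 0 -.2;.25 0 0 0 -.2;.25 0 0 0 -.2;.25 0 0 0 -.2;.25 0 0 0 -.2;.25 0 0 0 -.2;.25 0 0 0 -.2;.25 0 0 0 -.2' 30;  python3 -m crank '.25 0 0 0 -.2;.25 0 0 0 -.2;.25 0 0 0 -.2;.25 0 0 0 -.2;.2 0 0 0 -.2;.1 0 0 0 -.2;.05 0 0 0 -.2;0 0 0 0 -.2;0 0 0 0 -.2'
python3 - <<'E'
from h import *
go(.555,.37,.018,89.2)
E
```

```text
time: 45.55
ee_pos: [0.5574, 0.0956, 0.2647]
eef_rot: [0.713, 0.701, -0.001, -0.001]
ft_force: [1.4, -0.2, -0.5]
width: 0.0432
grip_force: 30.0
time: 46.45
ee_pos: [0.5625, 0.3614, 0.2655]
eef_rot: [0.713, 0.701, -0.0, 0.0]
ft_force: [0.3, -0.2, -0.3]
width: 0.0428
grip_force: 30.0
t46.5 tcp [0.5625 0.3614 0.2655] xang 89.0 tilt 0.06 w 0.0428 gf 30.0 F [ 0.3 -0.2 -0.3] q7 -0.43
cur axes [ 0.044 -0.038  1.237] | turn -0.002 | after-turn axes [ 0.044 -0.038  1.237]
```

```bash
python3 -m crank '.03 -.015 .1 0 -.2;0 0 .22 0 -.2;0 0 .22 0 -.2;0 0 .22 0 -.2;0 0 .2 0 -.2;0 0 .12 0 -.2;0 0 .08 0 -.2;0 0 .04 0 -.2;0 0 0 0 -.2;0 0 0 0 -.2' 30; python3 -m crank '0 0 .012 0 -.2;0 0 .012 0 -.2;0 0 0 0 -.2'
python3 - <<'E'
from h import *
tool()
E
```

```text
time: 47.45
ee_pos: [0.5601, 0.3694, 0.0273]
eef_rot: [0.712, 0.702, 0.001, 0.0]
ft_force: [0.4, 0.1, 0.2]
width: 0.0431
grip_force: 30.0
time: 47.75
ee_pos: [0.5591, 0.3695, 0.021]
eef_rot: [0.712, 0.702, 0.0, -0.0]
ft_force: [-0.7, -0.3, -0.4]
width: 0.0432
grip_force: 30.0
t47.8 tcp [0.5591 0.3695 0.021 ] xang 89.2 tilt 0.02 w 0.0432 gf 30.0 F [-0.7 -0.3 -0.4] q7 -0.34
```

Release, rise, and check everything before the button.

```bash
python3 -m crank '0 0 0 0 .26;0 0 0 0 .26;0 0 0 0 .26;0 0 -.1 0 .26;0 0 -.2 0 .26;0 0 -.25 0 .26;0 0 -.25 0 -1;0 0 -.2 0 -1;0 0 0 0 -1;0 0 0 0 -1' 30
python3 - <<'E'
from h import *
go(.650,.0888,.25,89.2)
c=grab("top");blobs(c,.026,thr=150)
i=cv2.resize(c["img"][130:320,100:480],None,fx=2.1,fy=2.1)
s=grab("scene")["img"]
cv2.imwrite("pics/f1.png",np.vstack([i[:, :798],cv2.resize(s[170:320,190:390],None,fx=1.3,fy=1.3)[:190].copy() if 0 else np.zeros((1,798,3),np.uint8)]))
cv2.imwrite("pics/f2.png",cv2.resize(s[130:300,190:360],None,fx=3.5,fy=3.5))
E
```

```text
time: 48.75
ee_pos: [0.5595, 0.3695, 0.2218]
eef_rot: [0.712, 0.702, 0.001, -0.0]
ft_force: [0.2, 0.1, -0.5]
width: 0.0308
grip_force: 0.0
t48.8 tcp [0.5595 0.3695 0.2218] xang 89.2 tilt 0.11 w 0.0308 gf 0.0 F [ 0.2  0.1 -0.5] q7 -0.42
cur axes [-1.397  0.471 -0.142] | turn 0.0 | after-turn axes [-1.397  0.472 -0.142]
px [325. 409.] w [ 68.1 -72.2] size [75.  91.3] ang 88.7
px [158. 270.] w [453.4 369.1] size [58.4 57.7] ang 88.8
px [159. 233.] w [558.2 366.7] size [58.5 58.4] ang 0.2
px [336. 231.] w [ 554.2 -129.1] size [82.4 55.2] ang 88.7
px [380. 227.] w [ 571.3 -245.3] size [121.9 361.9] ang 88.7
px [364. 135.] w [ 819.5 -204.3] size [60.8 59.9] ang 24.6
px [163. 152.] w [795.5 349.6] size [115.5 239.9] ang 58.6
```

View pics/f2.png

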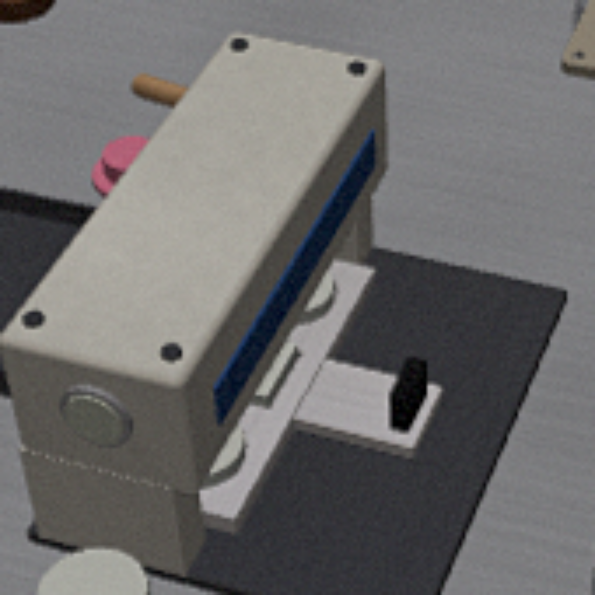

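```bash
python3 -m crank '-.25 0 -.05 0 -1;-.25 0 -.05 0 -1;-.25 0 0 0 -1;-.25 0 0 0 -1;-.25 0 0 0 -1;-.25 0 0 0 -1;-.25 0 0 0 -1;-.2 0 0 0 -1;-.1 0 0 0 -1;0 0 0 0 -1'; python3 -m crank '0 0 0 0 -1;0 0 0 0 -1'
python3 - <<'E'
from h import *
go(.555,-.06,.036,89.2)
c=grab("wrist");cv2.imwrite("pics/w8.png",c["img"])
hsv=cv2.cvtColor(c["img"],cv2.COLOR_BGR2HSV)
p=w2p(c,[[.555,-.1015,.056]])[0];print(p)
u,v=p.astype(int);col=c["img"][v-60:v+40,u-3:u+4].mean((1,2))
print([(v-60+i,int(x)) for i,x in enumerate(col)][::4])
E
```

```text
time: 49.85
ee_pos: [0.5526, -0.0425, 0.2397]
eef_rot: [0.714, 0.7, -0.001, -0.0]
ft_force: [0.9, 0.2, 0.1]
width: 0.0007
grip_force: 0.0
time: 50.05
ee_pos: [0.5535, -0.037, 0.2398]
eef_rot: [0.711, 0.703, -0.0, -0.0]
ft_force: [-0.4, -0.2, 0.9]
width: 0.0002
grip_force: 0.0
t50.0 tcp [ 0.5535 -0.037   0.2398] xang 89.4 tilt 0.07 w 0.0002 gf 0.0 F [-0.4 -0.2  0.9] q7 0.15
cur axes [-0.115  0.01   1.019] | turn 0.002 | after-turn axes [-0.115  0.01   1.019]
[325.11037595 277.45885595]
[(np.int64(217), 89), (np.int64(221), 91), (np.int64(225), 90), (np.int64(229), 89), (np.int64(233), 93), (np.int64(237), 91), (np.int64(241), 89), (np.int64(245), 89), (np.int64(249), 89), (np.int64(253), 156), (np.int64(257), 245), (np.int64(261), 69), (np.int64(265), 15), (np.int64(269), 16), (np.int64(273), 27), (np.int64(277), 26), (np.int64(281), 24), (np.int64(285), 65), (np.int64(289), 63), (np.int64(293), 63), (np.int64(297), 47), (np.int64(301), 63), (np.int64(305), 80), (np.int64(309), 93), (np.int64(313), 102)]
```

```bash
python3 -m crank '-.03 .007 .2 0 -1;-.03 0 .2 0 -1;0 0 .2 0 -1;0 0 .2 0 -1;0 0 .15 0 -1;0 0 .06 0 -1;0 0 0 0 -1;0 0 0 0 -1'; python3 -m crank '-.06 0 0 0 -1;-.04 0 0 0 -1;-.02 0 0 0 -1;-.02 0 0 0 -1;0 0 0 0 -1;0 0 0 0 -1'
```

```text
time: 50.9
ee_pos: [0.5558, -0.0504, 0.0398]
eef_rot: [0.712, 0.703, 0.001, 0.0]
ft_force: [0.8, -0.5, -0.8]
width: 0.0
grip_force: 0.0
time: 51.5
ee_pos: [0.5545, -0.0786, 0.0385]
eef_rot: [0.712, 0.702, 0.0, -0.0]
ft_force: [-0.1, 0.3, -0.6]
width: 0.0002
grip_force: 0.0
```

```bash
python3 -m crank '-.02 0 0 0 -1;-.02 0 0 0 -1;0 0 0 0 -1'; python3 -m crank '-.02 0 0 0 -1;-.02 0 0 0 -1;0 0 0 0 -1';python3 -m crank '-.02 0 0 0 -1;-.02 0 0 0 -1;0 0 0 0 -1'
```

```text
time: 51.8
ee_pos: [0.5546, -0.0833, 0.0384]
eef_rot: [0.711, 0.703, 0.001, -0.002]
ft_force: [-1.8, 11.2, 4.5]
width: 0.0005
grip_force: 5.5
time: 52.1
ee_pos: [0.5545, -0.0836, 0.0384]
eef_rot: [0.709, 0.705, 0.004, -0.006]
ft_force: [-8.5, 35.0, 16.5]
width: 0.0002
grip_force: 17.8
time: 52.4
ee_pos: [0.5545, -0.0838, 0.0384]
eef_rot: [0.707, 0.707, 0.007, -0.011]
ft_force: [-14.1, 59.3, 28.4]
width: 0.0004
grip_force: 29.9
```

```bash
python3 -m crank '.08 0 0 0 -1;.1 0 0 0 -1;0 0 -.15 0 -1;0 0 -.2 0 -1;.1 .1 -.1 0 -1;.2 .14 0 0 -1;.2 .14 0 0 -1;.1 .08 0 0 -1;0 0 0 0 -1;0 0 0 0 -1'
python3 - <<'E'
from h import *
go(.6505,.089,.058,89.2)
E
```

```text
time: 53.4
ee_pos: [0.6482, 0.0516, 0.1281]
eef_rot: [0.712, 0.702, -0.001, 0.0]
ft_force: [-0.3, -0.8, 0.2]
width: 0.0004
grip_force: 0.0
t53.4 tcp [0.6482 0.0516 0.1281] xang 89.3 tilt 0.07 w 0.0004 gf 0.0 F [-0.3 -0.8  0.2] q7 0.15
cur axes [0.187 0.009 0.35 ] | turn 0.001 | after-turn axes [0.187 0.009 0.35 ]
```

```bash
python3 -m crank '.1 .009 0 0 -1;.087 0 0 0 -1;0 0 .12 0 -1;0 0 .12 0 -1;0 0 .09 0 -1;0 0 0 0 -1;0 0 0 0 -1;0 0 0 0 -1'; python3 -m crank '0 0 .02 0 -1;0 0 .02 0 -1;0 0 .02 0 -1;0 0 0 0 -1;0 0 0 0 -1'
```

```text
time: 54.2
ee_pos: [0.6514, 0.0893, 0.0639]
eef_rot: [0.712, 0.702, 0.001, 0.0]
ft_force: [0.8, 0.5, -0.1]
width: 0.0004
grip_force: 0.0
time: 54.7
ee_pos: [0.6507, 0.0895, 0.0507]
eef_rot: [0.712, 0.702, 0.0, -0.0]
ft_force: [-1.1, 0.6, 2.5]
width: 0.0008
grip_force: 1.2
```

```bash
python3 -m crank '0 0 .015 0 -1;0 0 .015 0 -1;0 0 0 0 -1'; python3 -m crank '0 0 .01 0 -1;0 0 0 0 -1;0 0 0 0 -1'
```

```text
time: 55.0
ee_pos: [0.6509, 0.0895, 0.0463]
eef_rot: [0.712, 0.702, 0.001, -0.0]
ft_force: [-7.1, 0.4, 19.8]
width: 0.0003
grip_force: 9.7
time: 55.3
ee_pos: [0.651, 0.0895, 0.046]
eef_rot: [0.712, 0.702, 0.001, -0.001]
ft_force: [-14.9, -0.1, 35.6]
width: 0.0002
grip_force: 17.8
```

Fully down. Retreat, and check.

```bash
python3 -m crank '0 0 -.1 0 -1;0 0 -.2 0 -1;0 0 -.25 0 -1;0 0 -.25 0 -1;0 0 -.2 0 -1;.2 0 0 0 -1;.2 0 0 0 -1;0 0 0 0 -1;0 0 0 0 -1;0 0 0 0 -1'
python3 - <<'E'
from h import *
tool();c=grab("top");blobs(c,.026,thr=150)
i=grab("scene")["img"];cv2.imwrite("pics/z.png",cv2.resize(i[130:420,130:600],None,fx=1.7,fy=1.7)[:,:799])
E
```

```text
time: 56.3
ee_pos: [0.6517, 0.168, 0.2422]
eef_rot: [0.712, 0.702, -0.0, 0.0]
ft_force: [-0.1, -0.9, -0.6]
width: 0.0007
grip_force: 0.0
t56.3 tcp [0.6517 0.168  0.2422] xang 89.1 tilt 0.05 w 0.0007 gf 0.0 F [-0.1 -0.9 -0.6] q7 -0.07
px [325. 409.] w [ 66.8 -72.3] size [74.9 94. ] ang 88.7
px [336. 231.] w [ 554.2 -129. ] size [82.2 55.2] ang 88.7
px [101. 176.] w [720.7 532. ] size [130.2  17. ] ang 88.6
px [381. 224.] w [ 571.3 -245.3] size [121.9 361.9] ang 88.7
px [364. 135.] w [ 819.8 -204.9] size [61.1 59.7] ang 88.5
```

View pics/z.png

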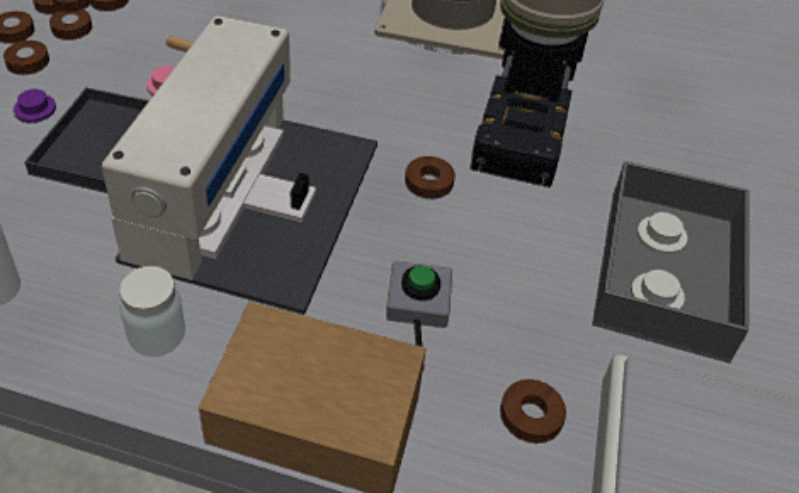

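The picture shows both lids in the tote, the tray empty, the shuttle in with its blanks flat, the chew in place and the arm clear of everything.

```bash
python3 -c "
from bench import workorder
print(workorder.close_job())"
```

```text
the job is handed in; nothing more can be done
None
```

The job is handed in after 56 s of robot time: all three blanks are home in their nests, both lids are in the tote, the shuttle is fully in, the start button was pressed last, and the chew was not touched.

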